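Find the stiff spring holder and put it on the microscope stage

ROBOT

A 7-joint arm with a two-finger parallel gripper is mounted at the origin on the work surface. World frame = base frame: x ahead of the robot, y to its left, z up, the work surface at z = 0. Lengths are in m, angles in rad, forces in N, time in s.
With the tool pointing down it reaches from about 0.35 to 0.9 m from the base axis. Payload 7.2 kg.
Tool frame: the origin (TCP) lies midway between the tips of the shut fingers; the grasp point (between the pads) lies 19 mm behind it; z points along the fingers, y is the direction in which the jaws open and shut (so a half turn about z gives the same grasp; the last joint's range is limited). The gripper opens to 85 mm and grips with 20 to 120 N. Pads are 22 mm wide; open, the fingers measure 114 mm over their backs; the gripper's body (76 mm by 85 mm) begins 54 mm behind the grasp point. The pads swing forward as they close: fully open they stand 13 mm farther back than shut.
Start: joints at [1.168, 0.411, -0.013, 1.596, 0.006, 1.134, -0.082], TCP at [0.205, -0.59, 0.21] pointing down, gripper open.
Joint ranges: [-2.95, 2.95], [-0.29, 1.99], [-1.47, 1.44], [0.14, 2.54], [-1.03, 4.17], [0.13, 1.85], [-2.86, 2.86]. Speed limits (rad/s): [2.39, 2.39, 3.01, 3.01, 3.14, 3.14, 3.14].

INTERFACE

Orientations are given as a unit quaternion [w, x, y, z].
In Python, from cell import arm, eyes gives the robot as it stands. The module is installed in compiled form; this text tells all that it offers.
- The arm moves only by the tool drive_tool, never from a script. Its argument "deltas" is one flat list of numbers, 5 for each row, row after row: the shift along the world's x, y, z in mm, then the turn about the world's z in degrees, then the finger opening in mm, from 0 to 85.4. In form: [x, y, z, roll, fingers, x, y, z, roll, fingers, ...]. A call has 1 to 20 rows; each row is the pose to reach, as a shift and turn from the pose commanded when the call began; what a row does not reach only later rows make up. A row lasts 1/8 s, in which the tool goes at most 62.5 mm and 10.7 degrees, less where a joint would pass 70% of its speed; a pose out of reach is approached as far as the arm can. A call with a gripper value outside its range is refused whole. The fingers move at their own pace and stop on an object; "newtons" is the grip in N (left out, the last holds). Time passes only in rows, so rows that repeat a pose let the fingers close. It gives the time, the measured TCP pose, the force and the opening at its end, in the units of the state.
- arm.sense(): the state, without advancing time (a new reading comes with each control period).
- eyes.snapshot(name): name is "side" or "top" or "wrist"; returns a dict with "image" (480x640x3 uint8, red, green, blue), "range_z" (480x640 float32, m along the optical axis (not along the pixel's ray), 0 where there is no reading), "fx", "fy", "cx", "cy" (pixels), "distortion" ([k1, k2, p1, p2, k3] as OpenCV has them; the pictures are not rectified), "world_from_camera" (4x4, takes a point from camera to world coordinates); the wrist camera has in their place "T_tool_cam" (4x4, takes a point from camera to tool coordinates, whose origin is the TCP and whose axes are the flange's). Camera axes: x right, y up, looking along -z (the intrinsics and any distortion apply to the point x, -y, -z); pixel columns grow to the right and rows downward; lengths in m; the calibration is good to about 2 mm. A picture is of the moment at which its call begins: read the wrist's pose just before it.
- arm.close_job(): hands the job in, once; it reports no verdict.
The state is a dict: "time_s": time; "qpos": joint angles; "dq": joint speeds; "joint_efforts": joint torques, N m; "eef_pos": TCP position; "eef_rot": TCP orientation; "wrist_force": force on the tool from outside, world axes, zero at the start; "moment": the same for the moment, N m; "grip_width": finger opening in m.
Only numpy, scipy, OpenCV 4.12 (cv2) and the standard library are available. Lean on these libraries where they do the work, as an engineer would, in place of code of your own. Each camera call takes 0.05 s, during which the arm holds its last target.

TASK

The three sprung specimen holders on the cream microscope base look alike, but one has a much stiffer spring than the other two: press down on their brass pads, against the base, to feel which one it is. Then stand that stiff holder upright on the white centre of the round black stage, setting it down rather than dropping it, and leave the two soft holders standing where they are.

Things in the scene. Friction and masses are not known exactly. Their poses are not given: they have to be found in the camera images.
- base: Fixed cream plate 280 x 350 mm, 14 mm thick, with a flat round black stage: 100 mm across, top 20 mm above the table, flush white centre 74 mm across. Origin: at table height under the stage's centre; z up, x away from the robot (yaw within 17 deg), y left. Plate spans x -205 to +75, y +-175 mm. Holders stand on it in a loose row at x about -130, 105 mm apart; small bolt and coin at y about +-120.
- holder_a: Loose sprung holder on the plate: dark upright cylinder, 40 mm across, 42 high, blue band; on top a brass pad 28 mm across stands 14 mm proud (its top 56 mm above the underside). Pad sinks 12 mm on a spring and returns. Grip the dark cylinder. Origin: centre of underside, z up. Spring soft or stiff, unknown: letters tell nothing.
- holder_b: Second holder, looks exactly like holder_a, same sizes and origin. Spring soft or stiff, unknown. The two soft holders (about 0.15 kg) yield at once: about 1 N at 4 mm, 2 N at 8 mm, 3 N at the end of travel (12 mm). The one stiff holder (about 0.28 kg, thicker spring) takes 2 N to start, 7 N at 4 mm, 12 N at 8 mm.
- holder_c: Third holder, looks exactly like holder_a, same sizes and origin. Spring soft or stiff, unknown. The three are shuffled among the three places; press to find the stiff one.

How it is judged:
On the way, in this order (a step that is already met when the one before it is completed fails the run):
1. a holder is pressed down firmly in its place against the base (over 5 N on the base, its weight included; any press that makes the stiff pad yield does this) (((contact force between holder_a and base above 5 N and distance of holder_a from where it was at the start of the episode below 0.03 m) or (contact force between holder_b and base above 5 N and distance of holder_b from where it was at the start of the episode below 0.03 m) or (contact force between holder_c and base above 5 N and distance of holder_c from where it was at the start of the episode below 0.03 m))), for 0.05 s.
2. one holder, still between the fingers, is lowered to within 8 mm of the stage, within 18 mm of its centre (((horizontal distance between holder_a and base below 0.018 m and z of holder_a in the frame of base below 0.028 m and contact force between the fingers and holder_a above 1 N) or (horizontal distance between holder_b and base below 0.018 m and z of holder_b in the frame of base below 0.028 m and contact force between the fingers and holder_b above 1 N) or (horizontal distance between holder_c and base below 0.018 m and z of holder_c in the frame of base below 0.028 m and contact force between the fingers and holder_c above 1 N))), for 0.05 s.
At the end, for the whole second after the job is handed in: The stiff holder (known to the judge by its greater weight, over 2.05 N resting on the stage) stands upright (within 10 degrees), at rest and released, its middle within 18 mm of the stage's centre, wholly on the white; both soft holders stand upright within 30 mm of where they began (angle between each of holder_a, holder_b, holder_c's own z axis and vertical below 0.17 rad and ((horizontal distance between holder_a and base below 0.018 m and z of holder_a in the frame of base between 0.016 and 0.024 m and linear speed of holder_a below 0.03 m/s and contact force between holder_a and base above 2.05 N and distance of each of holder_b, holder_c from where it was at the start of the episode below 0.03 m) or (horizontal distance between holder_b and base below 0.018 m and z of holder_b in the frame of base between 0.016 and 0.024 m and linear speed of holder_b below 0.03 m/s and contact force between holder_b and base above 2.05 N and distance of each of holder_a, holder_c from where it was at the start of the episode below 0.03 m) or (horizontal distance between holder_c and base below 0.018 m and z of holder_c in the frame of base between 0.016 and 0.024 m and linear speed of holder_c below 0.03 m/s and contact force between holder_c and base above 2.05 N and distance of each of holder_a, holder_b from where it was at the start of the episode below 0.03 m))); the robot touches nothing.
It fails at once if a second holder is moved more than 30 mm from its place (only the stiff one is to be moved) (distance of each of holder_a, holder_b from where it was at the start of the episode above 0.03 m or distance of each of holder_a, holder_c from where it was at the start of the episode above 0.03 m or distance of each of holder_b, holder_c from where it was at the start of the episode above 0.03 m).
It also fails if it takes over 58 s, if anything falls off the work surface, if the arm or the gripper's body presses on something with over 40 N, if the wrist force passes 120 N, or if a joint passes its speed limit or range.

## Working session

There is one attempt and no reset: what is moved stays moved. The work goes in short steps, Python scripts to look and compute and a tool call to move; the robot and the scene stay as the last step left them, time stands still between calls to the robot, and variables do not carry over. Pictures are saved under pics/ and viewed, and the job is handed in when it is done.

Besides the shell and the picture viewer there is one more tool, called after "Emit:" as name(argument=value, ...), one argument or row to a line, values as JSON. drive_tool: Moves the arm, as the interface text tells. Its arguments: {"type":"object","properties":{"deltas":{"type":"array"},"newtons":{"type":"number"}},"required":["deltas"]}

```bash
mkdir -p pics; python3 - <<'E'
from cell import arm, eyes
import cv2, pickle
s=arm.sense(); print(s)
for n in ("top","side"):
    d=eyes.snapshot(n); pickle.dump(d,open(n+".pkl","wb")); cv2.imwrite(f"pics/{n}0.png",d["image"][:,:,::-1])
    print(n,d["fx"],d["fy"],d["cx"],d["cy"],d["distortion"],d["world_from_camera"])
E
```

```text
{'time_s': 0.0, 'qpos': array([ 1.16775628,  0.41192878, -0.01273982,  1.59709691,  0.00559126,
        1.13431651, -0.08220228]), 'dq': array([-8.35661601e-05, -1.84449497e-03,  7.16068786e-04,  2.80197954e-04,
       -1.07618808e-03,  1.70145100e-05,  2.63185083e-04]), 'joint_efforts': array([-5.43366641e-04, -6.00617194e+01,  6.81921411e-01, -2.99412400e+01,
        1.37948769e-02,  1.05228054e-02, -1.41196102e-05]), 'eef_pos': array([ 0.20517313, -0.58976024,  0.20891334]), 'eef_rot': array([-8.34926277e-04,  9.86013911e-01,  1.66660831e-01, -1.93460977e-04]), 'wrist_force': array([ 0.4098049 , -0.16527276,  0.3927882 ]), 'moment': array([-0.01130053, -0.00322432, -0.00608047]), 'grip_width': 0.0854303814939503}
top 585.830425209083 585.830425209083 321.0328002422109 241.40202758406193 [0.05949354 0.         0.         0.         0.        ] [[ 0.01127975  0.98317198 -0.18233383  0.45920998]
 [-0.99968757  0.00702037 -0.02398896  0.01048095]
 [-0.02230523  0.18254745  0.982944    0.69861837]
 [ 0.          0.          0.          1.        ]]
side 515.060560615452 515.060560615452 322.3976447914597 237.3087077938237 [0.04395438 0.         0.         0.         0.        ] [[-0.76094087  0.39944629 -0.51128432  0.24511481]
 [-0.64849525 -0.49321381  0.57982243  0.42845547]
 [-0.02056457  0.77277604  0.63434557  0.47704669]
 [ 0.          0.          0.          1.        ]]
```

View pics/top0.png

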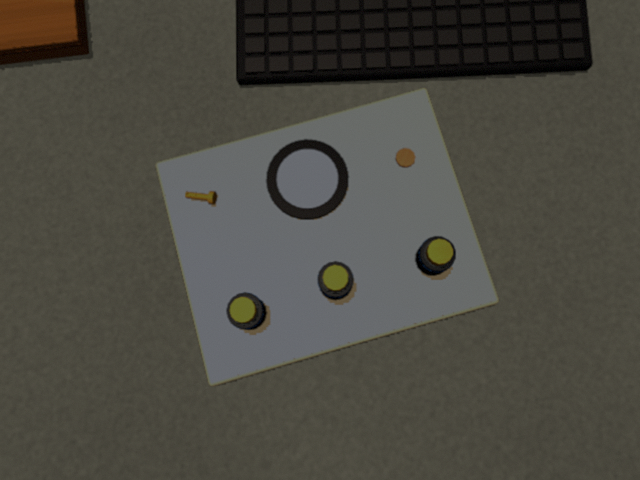

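View pics/side0.png

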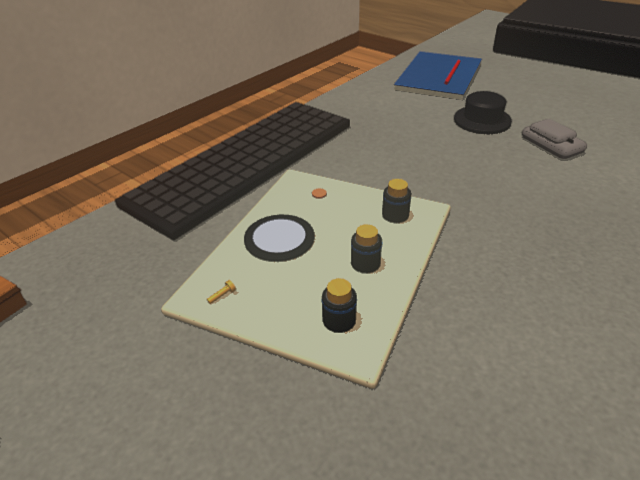

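Top view: the stage is at about (307,179) and the pads at about (243,310), (335,278) and (440,251). The bolt is at (201,197) and the coin at (405,158).

```bash
cat > h.py <<'E'
import numpy as np, cv2
def toworld(d,uv,z,T=None):
    T=d["world_from_camera"] if T is None else T
    K=np.array([[d["fx"],0,d["cx"]],[0,d["fy"],d["cy"]],[0,0,1]])
    p=cv2.undistortPoints(np.array([[uv]],float),K,np.array(d["distortion"]))[0,0]
    r=T[:3,:3]@np.array([p[0],-p[1],-1]); o=T[:3,3]
    return o+r*(z-o[2])/r[2]
E
python3 - <<'E'
import pickle,cv2,numpy as np
from h import *
for n in("top","side"):
    d=pickle.load(open(n+".pkl","rb"))
    hsv=cv2.cvtColor(d["image"],cv2.COLOR_RGB2HSV)
    m=cv2.inRange(hsv,(18,150,70),(35,255,255))
    k,l,st,c=cv2.connectedComponentsWithStats(m)
    for i in range(1,k):
        if st[i,4]>60: 
            u=c[i]; v=int(round(u[1])),int(round(u[0]))
            print(n,st[i],u,toworld(d,u,.070)*1000, d["range_z"][v])
d=pickle.load(open("top.pkl","rb"))
g=cv2.cvtColor(d["image"],cv2.COLOR_RGB2GRAY)
m=np.uint8(g<60)[130:230,255:360]
cs,_=cv2.findContours(m,cv2.RETR_CCOMP,cv2.CHAIN_APPROX_NONE)
for c in cs:
    if len(c)>60:
        e=cv2.fitEllipse(c); print(e); print(toworld(d,(e[0][0]+255,e[0][1]+130),.02)*1000)
for q in((157,163),(427,90),(497,301),(211,384)): print(toworld(d,q,.014)*1000)
E
```

```text
top [186 192  28  11 157] [201.10828025 195.92356688] [626.19221897 159.50840831  70.        ] 0.7010433
top [427 239  26  25 499] [439.83567134 251.0260521 ] [ 566.15602219 -102.72141784   70.        ] 0.63593924
top [323 265  25  25 493] [335.19472617 277.28803245] [536.5633253   10.10093643  70.        ] 0.63373834
top [229 297  26  26 504] [242.04761905 309.30952381] [501.32226512 109.51413924  70.        ] 0.6300611
side [389 179  18  11 155] [397.50322581 184.18064516] [ 567.41875848 -100.70125749   70.        ] 0.7294305
side [357 225  20  13 214] [366.62616822 231.07943925] [537.87674435  11.87117962  70.        ] 0.64843386
side [327 279  24  18 332] [338.7439759  287.22891566] [502.26265019 111.57787217  70.        ] 0.5718429
side [208 281  25  20  96] [220.63541667 290.54166667] [600.63111349 198.49216846  70.        ] 0.6384116
((52.07688903808594, 49.15077209472656), (79.21280670166016, 80.92513275146484), 85.6051025390625)
[661.07360941  44.68050125  20.        ]
((51.88512420654297, 48.16200256347656), (60.670108795166016, 62.96999740600586), 82.56234741210938)
[662.30422821  44.93014287  20.        ]
[682.06115937 228.46495494  14.        ]
[ 777.44892487 -101.66098951   14.        ]
[ 517.79906674 -176.44169129   14.        ]
[420.55087213 150.36456236  14.        ]
```

Emit:
drive_tool(
  deltas=[361,488,-60,0,0,361,488,-60,0,0,361,488,-60,0,0,361,488,-60,0,0,361,488,-60,0,0,361,488,-60,0,0,361,488,-60,0,0,361,488,-60,0,0,361,488,-60,0,0,361,488,-60,0,0,361,488,-60,0,0,361,488,-120,0,0,361,488,-120,0,0,361,488,-120,0,0,361,488,-120,0,0],
  newtons=60,
)

```text
time_s: 1.98
eef_pos: [0.5676, -0.103, 0.092]
eef_rot: [0.001, 0.986, 0.166, 0.001]
wrist_force: [0.5, 0.2, 0.4]
grip_width: 0.0001
```

Emit:
drive_tool(
  deltas=[-1,1,-10,0,0,-1,1,-18,0,0,-1,1,-22,0,0,-1,1,-24,0,0,-1,1,-26,0,0,-1,1,-28,0,0,-1,1,-28,0,0,-1,1,-28,0,0],
)

```text
time_s: 2.98
eef_pos: [0.5654, -0.1013, 0.0619]
eef_rot: [0.0, 0.986, 0.167, 0.0]
wrist_force: [-0.5, 0.3, 0.8]
grip_width: 0.0
```

Emit:
drive_tool(
  deltas=[0,0,-1,0,0,0,0,-2,0,0,0,0,-2,0,0,0,0,-2,0,0],
)

```text
time_s: 3.48
eef_pos: [0.5653, -0.1013, 0.0598]
eef_rot: [0.0, 0.986, 0.167, -0.0]
wrist_force: [-0.2, 0.2, -0.4]
grip_width: -0.0001
```

```bash
python3 - <<'E'
from cell import arm, eyes
import cv2
s=arm.sense(); print(s["eef_pos"],s["wrist_force"])
d=eyes.snapshot("side"); cv2.imwrite("pics/s1.png",cv2.resize(d["image"][130:280,320:480,::-1],None,fx=4,fy=4))
print(arm.sense()["wrist_force"])
E
```

```text
[ 0.56534166 -0.1013167   0.05979876] [-0.23474472  0.22719528 -0.35127208]
[-0.26748369  0.43981753 -0.03113848]
```

View pics/s1.png

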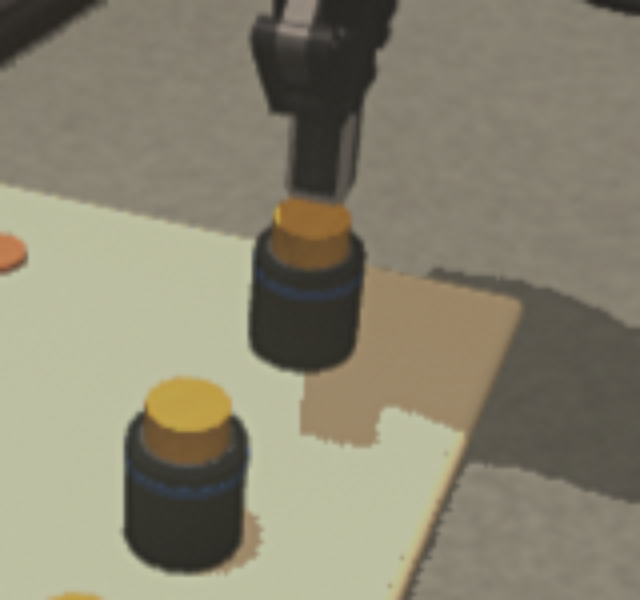

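The tip ends at crop (320,195), just above or behind the pad, and the pad isn't depressed. I'll check the tip's 3-D position with the depth image.

```bash
python3 - <<'E'
from cell import arm, eyes
import cv2,numpy as np,pickle
d=eyes.snapshot("side"); pickle.dump(d,open("s1.pkl","wb"))
K=np.array([[d["fx"],0,d["cx"]],[0,d["fy"],d["cy"]],[0,0,1]]);T=d["world_from_camera"]
def p3(u,v):
    p=cv2.undistortPoints(np.array([[[u,v]]],float),K,d["distortion"])[0,0]; z=d["range_z"][v,u]
    return (T[:3,:3]@np.array([p[0]*z,-p[1]*z,-z])+T[:3,3])*1000
for v in range(164,198,2): print(v,[p3(u,v).round(0).tolist() for u in (396,400,404)])
d=eyes.snapshot("top");cv2.imwrite("pics/t1.png",cv2.resize(d["image"][180:330,380:540,::-1],None,fx=4,fy=4))
E
```

```text
164 [[565.0, -88.0, 110.0], [560.0, -91.0, 110.0], [554.0, -91.0, 113.0]]
166 [[564.0, -86.0, 108.0], [559.0, -89.0, 109.0], [555.0, -92.0, 109.0]]
168 [[563.0, -86.0, 106.0], [558.0, -88.0, 107.0], [555.0, -94.0, 104.0]]
170 [[564.0, -88.0, 101.0], [560.0, -91.0, 101.0], [556.0, -96.0, 100.0]]
172 [[563.0, -87.0, 99.0], [559.0, -90.0, 99.0], [557.0, -98.0, 96.0]]
174 [[564.0, -89.0, 94.0], [559.0, -91.0, 95.0], [557.0, -98.0, 92.0]]
176 [[563.0, -88.0, 92.0], [558.0, -90.0, 93.0], [556.0, -98.0, 90.0]]
178 [[566.0, -93.0, 85.0], [558.0, -91.0, 89.0], [556.0, -97.0, 87.0]]
180 [[575.0, -109.0, 70.0], [560.0, -94.0, 83.0], [556.0, -97.0, 84.0]]
182 [[572.0, -104.0, 70.0], [567.0, -107.0, 71.0], [563.0, -110.0, 70.0]]
184 [[570.0, -101.0, 69.0], [565.0, -103.0, 70.0], [561.0, -107.0, 70.0]]
186 [[566.0, -95.0, 70.0], [562.0, -99.0, 70.0], [558.0, -102.0, 70.0]]
188 [[564.0, -92.0, 70.0], [559.0, -95.0, 70.0], [555.0, -98.0, 70.0]]
190 [[562.0, -90.0, 68.0], [558.0, -93.0, 68.0], [555.0, -99.0, 66.0]]
192 [[562.0, -89.0, 65.0], [557.0, -93.0, 65.0], [555.0, -100.0, 62.0]]
194 [[563.0, -91.0, 60.0], [558.0, -94.0, 61.0], [555.0, -100.0, 59.0]]
196 [[562.0, -91.0, 57.0], [557.0, -93.0, 59.0], [555.0, -100.0, 56.0]]
```

View pics/t1.png

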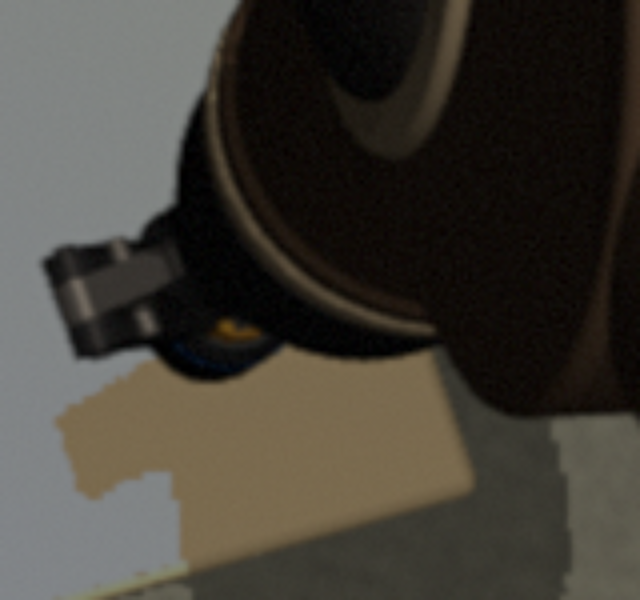

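The tip is about 12 mm above the pad, so the physical fingertip sits roughly 20 mm behind the nominal TCP. I'll go lower in small steps and watch the force.

Emit:
drive_tool(
  deltas=[0,0,-4,0,0,0,0,-8,0,0,0,0,-11,0,0,0,0,-11,0,0],
)

```text
time_s: 4.12
eef_pos: [0.5652, -0.1013, 0.0486]
eef_rot: [-0.0, 0.986, 0.167, -0.0]
wrist_force: [-1.0, 0.0, 1.5]
grip_width: -0.0001
```

Emit:
drive_tool(
  deltas=[0,0,-1,0,0,0,0,-2,0,0,0,0,-2,0,0],
)

```text
time_s: 4.5
eef_pos: [0.5653, -0.1013, 0.0469]
eef_rot: [0.0, 0.986, 0.167, -0.0]
wrist_force: [-2.8, 0.4, 3.9]
grip_width: 0.0
```

Emit:
drive_tool(
  deltas=[0,0,-1,0,0,0,0,-2,0,0,0,0,-2,0,0],
)

```text
time_s: 4.88
eef_pos: [0.5653, -0.1013, 0.045]
eef_rot: [0.0, 0.986, 0.167, -0.0]
wrist_force: [-2.7, -0.3, 6.8]
grip_width: -0.0001
```

```bash
python3 - <<'E'
from cell import arm, eyes
import cv2
s=arm.sense(); print(s["eef_pos"],s["wrist_force"],s["moment"])
d=eyes.snapshot("side"); cv2.imwrite("pics/s2.png",cv2.resize(d["image"][130:280,320:480,::-1],None,fx=4,fy=4))
print(arm.sense()["wrist_force"])
E
```

```text
[ 0.56529925 -0.10126939  0.04498056] [-2.70956658 -0.30806947  6.76984824] [0.0895367  0.62987858 0.0398652 ]
[-2.59166052  0.78295387  6.91577634]
```

View pics/s2.png

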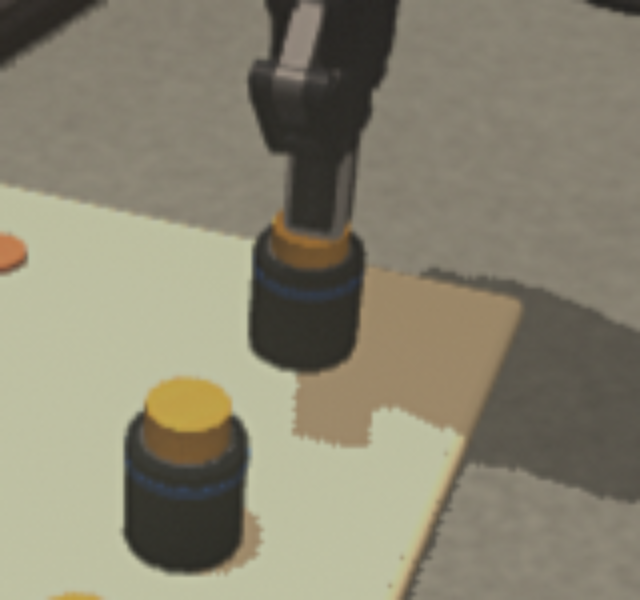

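About 6.9 N with the pad still clearly proud (not bottomed) suggests the stiff holder. I'll press once more for the slope, then lift.

Emit:
drive_tool(
  deltas=[0,0,-1,0,0,0,0,-3,0,0,0,0,-3,0,0],
)

```text
time_s: 5.3
eef_pos: [0.5653, -0.1013, 0.0423]
eef_rot: [0.0, 0.986, 0.167, 0.0]
wrist_force: [-4.5, 0.7, 9.7]
grip_width: -0.0001
```

Emit:
drive_tool(
  deltas=[0,0,5,0,0,0,0,20,0,0,0,0,60,0,0,0,0,60,0,0],
)

```text
time_s: 5.8
eef_pos: [0.5679, -0.1015, 0.1052]
eef_rot: [0.001, 0.986, 0.167, 0.003]
wrist_force: [0.1, -0.0, 0.4]
grip_width: 0.0002
```

The slope is about 1.1 N/mm, which matches stiff. There's time to press the middle one for contrast.

Emit:
drive_tool(
  deltas=[-28,112,0,0,0,-28,112,0,0,0,-28,112,0,0,0,-28,112,-30,0,0,-28,112,-48,0,0,-28,112,-54,0,0,-28,112,-58,0,0,-28,112,-60,0,0,-28,112,-60,0,0],
)

```text
time_s: 6.92
eef_pos: [0.5377, 0.0105, 0.0422]
eef_rot: [0.0, 0.986, 0.167, 0.0]
wrist_force: [-1.3, -1.9, 1.9]
grip_width: -0.0
```

```bash
python3 - <<'E'
from cell import arm, eyes
import cv2
s=arm.sense(); print(s["eef_pos"],s["wrist_force"],s["moment"])
d=eyes.snapshot("side"); cv2.imwrite("pics/s3.png",cv2.resize(d["image"][160:310,300:460,::-1],None,fx=4,fy=4))
print(arm.sense()["wrist_force"])
E
```

```text
[0.53765818 0.01047795 0.04219892] [-1.29281895 -1.87849496  1.87537614] [-0.19236402  0.22572936  0.02316403]
[-0.04916053 -1.17949911  1.69303075]
```

View pics/s3.png

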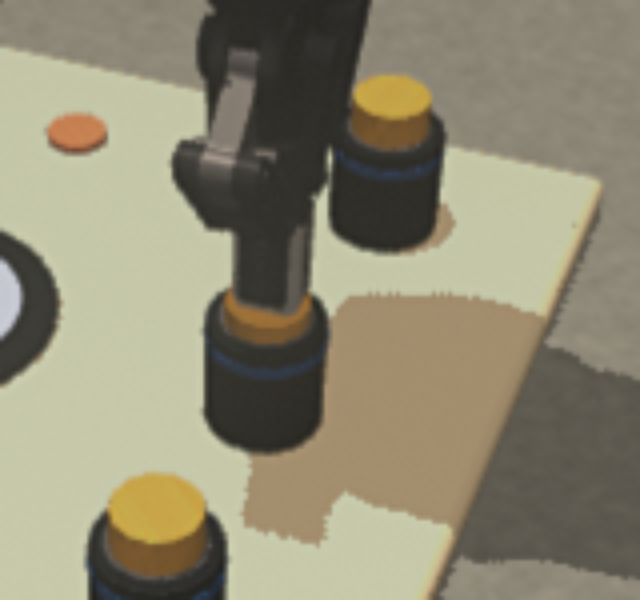

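The middle holder is soft (about 1.8 N at 6 mm), so the right one (y≈-0.10) is stiff. I'll rise, open and hover over it.

Emit:
drive_tool(
  deltas=[0,0,20,0,0,0,0,63,0,0,29,-112,63,0,75,29,-112,63,0,75,29,-112,63,0,75,29,-112,63,0,75,29,-112,40,0,75,29,-112,40,0,75],
)

```text
time_s: 7.98
eef_pos: [0.5651, -0.0993, 0.0806]
eef_rot: [-0.001, 0.986, 0.168, -0.001]
wrist_force: [0.3, 0.6, -0.4]
grip_width: 0.0746
```

```bash
python3 - <<'E'
from cell import arm, eyes
import cv2
s=arm.sense(); print(s["eef_pos"],s["wrist_force"],s["grip_width"])
d=eyes.snapshot("side"); a=cv2.resize(d["image"][110:260,320:480,::-1],None,fx=4,fy=4)
cv2.imwrite("pics/s4.png",a)
w=eyes.snapshot("wrist"); cv2.imwrite("pics/w4.png",w["image"][:,:,::-1])
E
```

```text
[ 0.56506814 -0.09925895  0.08064391] [ 0.27610286  0.58037427 -0.44128481] 0.07464721076962307
```

View pics/s4.png

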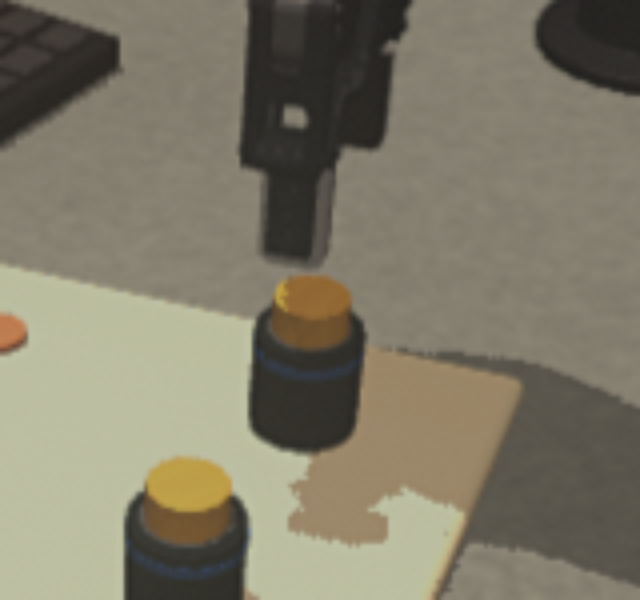

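View pics/w4.png

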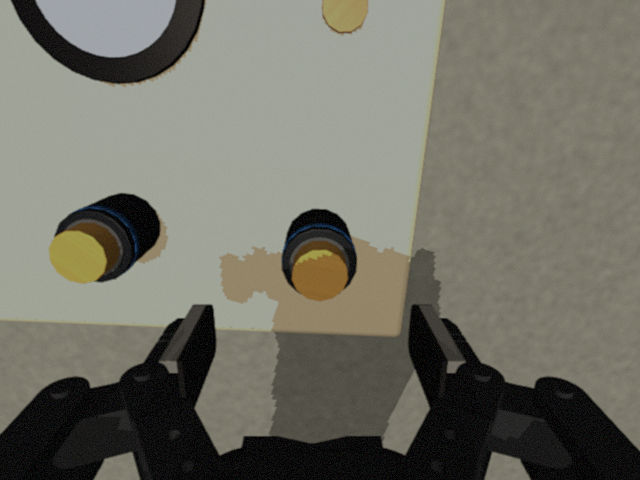

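The wrist view has the pad at (320,275) between the fingertips at x of about 215 and 410, so it's centred. I'll descend partway and check.

Emit:
drive_tool(
  deltas=[0,0,-20,0,75,0,0,-40,0,75,0,0,-62,0,75,0,0,-62,0,75],
)

```text
time_s: 8.57
eef_pos: [0.5657, -0.1006, 0.0193]
eef_rot: [-0.0, 0.986, 0.167, -0.001]
wrist_force: [0.5, -0.7, 1.0]
grip_width: 0.0746
```

```bash
python3 - <<'E'
from cell import arm, eyes
import cv2
s=arm.sense(); print(s["eef_pos"],s["wrist_force"],s["grip_width"])
d=eyes.snapshot("side"); a=cv2.resize(d["image"][110:260,320:480,::-1],None,fx=4,fy=4)
cv2.imwrite("pics/s5.png",a)
w=eyes.snapshot("wrist"); cv2.imwrite("pics/w5.png",w["image"][:,:,::-1])
E
```

```text
[ 0.56566447 -0.10064553  0.01930285] [ 0.49231727 -0.65767507  1.04402819] 0.07463930259768532
```

View pics/s5.png

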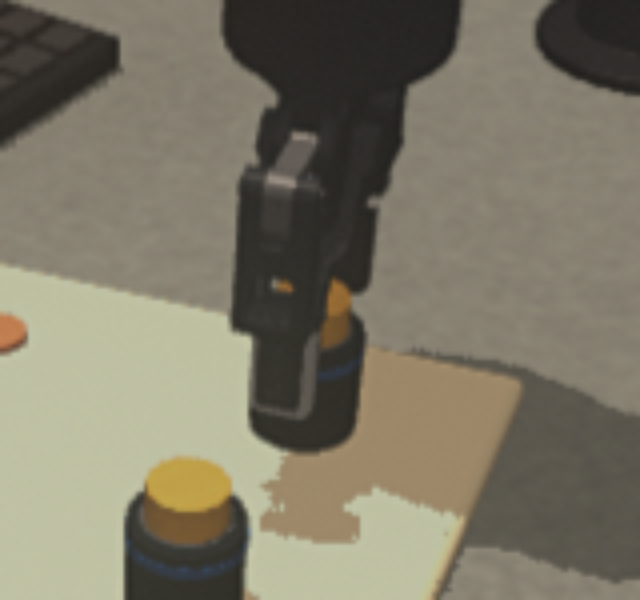

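View pics/w5.png

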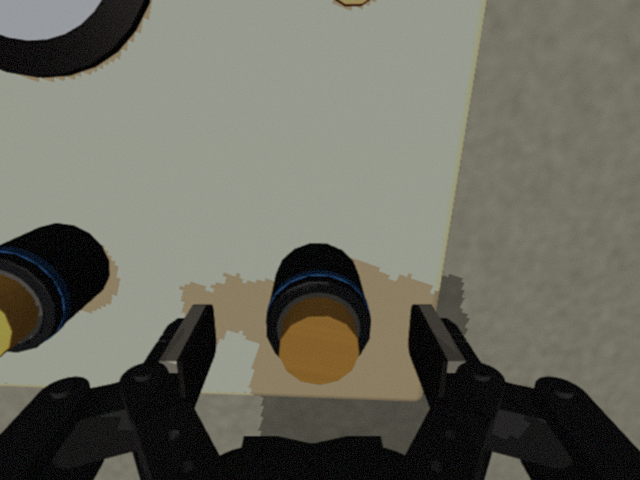

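```bash
python3 - <<'E'
from cell import arm, eyes
import cv2,numpy as np
d=eyes.snapshot("side")
K=np.array([[d["fx"],0,d["cx"]],[0,d["fy"],d["cy"]],[0,0,1]]);T=d["world_from_camera"]
for v in range(190,224,2):
  r=[]
  for u in (386,390,394):
    p=cv2.undistortPoints(np.array([[[u,v]]],float),K,d["distortion"])[0,0]; z=d["range_z"][v,u]
    r.append(((T[:3,:3]@np.array([p[0]*z,-p[1]*z,-z])+T[:3,3])*1000).round().tolist())
  print(v,r)
print(arm.sense()["eef_pos"])
E
```

```text
190 [[545.0, -37.0, 103.0], [540.0, -38.0, 105.0], [534.0, -38.0, 107.0]]
192 [[544.0, -35.0, 102.0], [539.0, -38.0, 102.0], [534.0, -39.0, 104.0]]
194 [[554.0, -51.0, 86.0], [540.0, -40.0, 98.0], [534.0, -39.0, 101.0]]
196 [[554.0, -52.0, 82.0], [551.0, -57.0, 81.0], [544.0, -55.0, 85.0]]
198 [[554.0, -53.0, 78.0], [549.0, -54.0, 80.0], [544.0, -57.0, 80.0]]
200 [[553.0, -51.0, 76.0], [549.0, -55.0, 76.0], [545.0, -58.0, 76.0]]
202 [[553.0, -52.0, 73.0], [548.0, -53.0, 74.0], [545.0, -59.0, 72.0]]
204 [[553.0, -52.0, 70.0], [548.0, -54.0, 70.0], [546.0, -61.0, 67.0]]
206 [[553.0, -52.0, 66.0], [548.0, -55.0, 66.0], [546.0, -61.0, 64.0]]
208 [[552.0, -51.0, 64.0], [547.0, -53.0, 65.0], [546.0, -61.0, 61.0]]
210 [[554.0, -55.0, 57.0], [549.0, -56.0, 59.0], [545.0, -61.0, 58.0]]
212 [[572.0, -83.0, 29.0], [550.0, -58.0, 54.0], [546.0, -62.0, 54.0]]
214 [[571.0, -82.0, 26.0], [245.0, 428.0, 477.0], [560.0, -86.0, 30.0]]
216 [[571.0, -83.0, 22.0], [565.0, -84.0, 25.0], [559.0, -85.0, 27.0]]
218 [[572.0, -84.0, 18.0], [565.0, -84.0, 21.0], [559.0, -86.0, 23.0]]
220 [[570.0, -82.0, 16.0], [564.0, -83.0, 18.0], [557.0, -83.0, 22.0]]
222 [[569.0, -80.0, 14.0], [563.0, -82.0, 16.0], [559.0, -86.0, 15.0]]
[ 0.56728099 -0.1010619   0.021109  ]
```

The open tips are at z≈54 mm with TCP at 20 mm. Going down 18 mm puts the pads on the upper two thirds of the cylinder, after which I'll close.

Emit:
drive_tool(
  deltas=[0,0,-8,0,75,0,0,-14,0,75,0,0,-18,0,75,0,0,-18,0,75],
)

```text
time_s: 9.22
eef_pos: [0.566, -0.1013, 0.0013]
eef_rot: [-0.0, 0.986, 0.167, -0.0]
wrist_force: [-0.7, -0.1, 0.2]
grip_width: 0.0751
```

Emit:
drive_tool(
  deltas=[0,0,0,0,55,0,0,0,0,45,0,0,0,0,36,0,0,0,0,30,0,0,0,0,30,0,0,0,0,30,0,0,0,0,30],
  newtons=40,
)

```text
time_s: 10.1
eef_pos: [0.5667, -0.1014, 0.0022]
eef_rot: [0.0, 0.986, 0.167, 0.0]
wrist_force: [-0.5, -0.3, 5.2]
grip_width: 0.0388
```

```bash
python3 - <<'E'
from cell import arm, eyes
import cv2
s=arm.sense(); print(s["eef_pos"],s["wrist_force"],s["grip_width"])
d=eyes.snapshot("side"); a=cv2.resize(d["image"][110:260,320:480,::-1],None,fx=4,fy=4)
cv2.imwrite("pics/s6.png",a)
w=eyes.snapshot("wrist"); cv2.imwrite("pics/w6.png",w["image"][:,:,::-1])
E
```

```text
[ 0.56668075 -0.10143832  0.00221206] [-0.49623131 -0.30747138  5.21027877] 0.038787350226528974
```

View pics/s6.png

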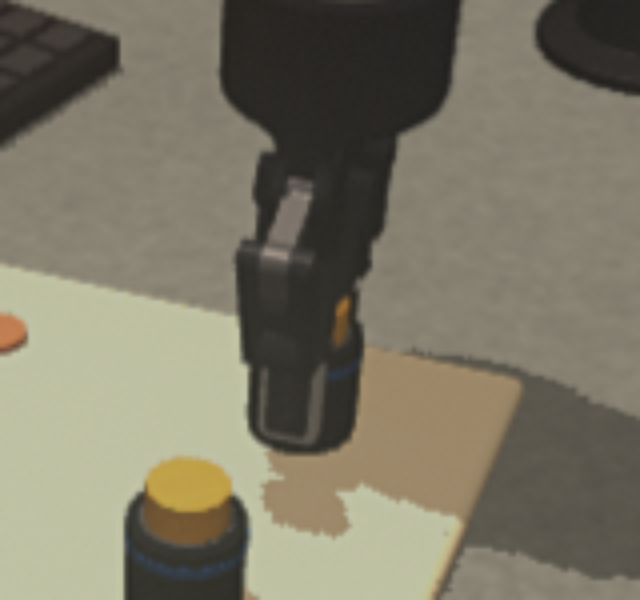

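View pics/w6.png

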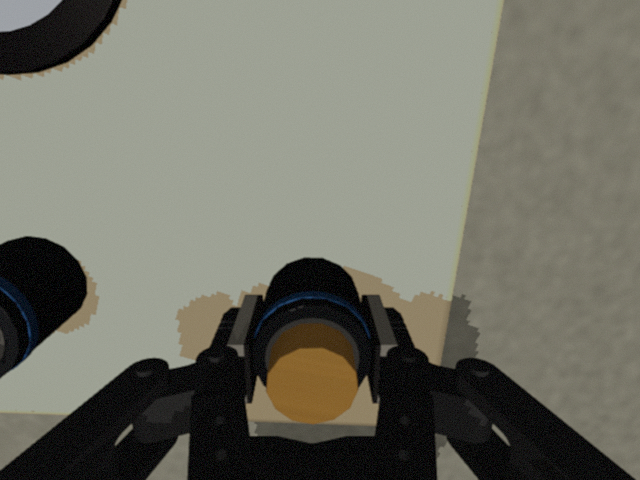

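Gripped at 38.8 mm. I'll lift, carry it over and hover above the stage.

Emit:
drive_tool(
  deltas=[0,0,20,0,30,0,0,50,0,30,0,0,60,0,30,30,46,60,0,30,60,92,60,0,30,85,131,60,0,30,95,147,60,0,30,95,147,45,0,30,95,147,30,0,30,95,147,30,0,30,95,147,30,0,30],
)

```text
time_s: 11.58
eef_pos: [0.6611, 0.0443, 0.0317]
eef_rot: [0.0, 0.986, 0.166, -0.0]
wrist_force: [-0.1, 0.1, -2.3]
grip_width: 0.0391
```

```bash
python3 - <<'E'
from cell import arm, eyes
import cv2
s=arm.sense(); print(s["eef_pos"],s["wrist_force"],s["grip_width"])
d=eyes.snapshot("side"); a=cv2.resize(d["image"][150:300,200:400,::-1],None,fx=4,fy=4)
cv2.imwrite("pics/s7.png",a)
w=eyes.snapshot("wrist"); cv2.imwrite("pics/w7.png",w["image"][:,:,::-1])
E
```

```text
[0.66114016 0.04434704 0.03172285] [-0.08378715  0.14902732 -2.25730385] 0.039086826600607125
```

View pics/s7.png

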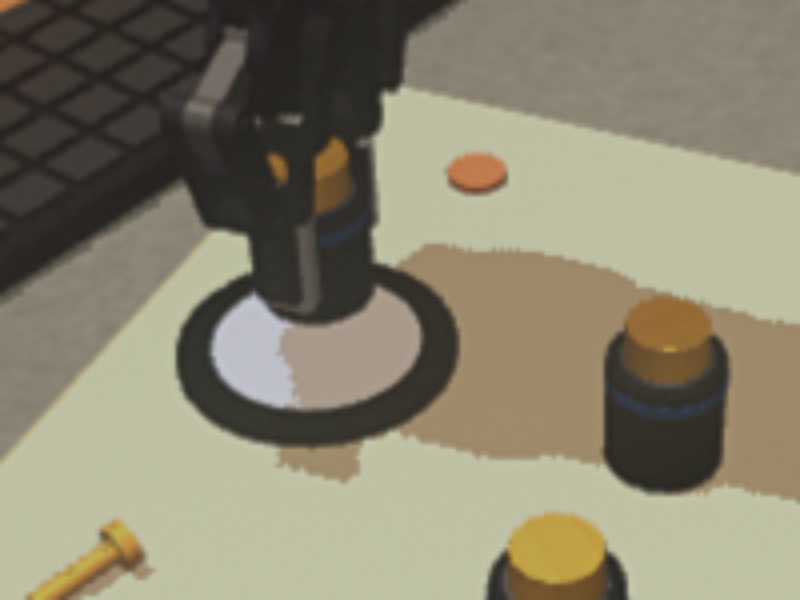

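View pics/w7.png

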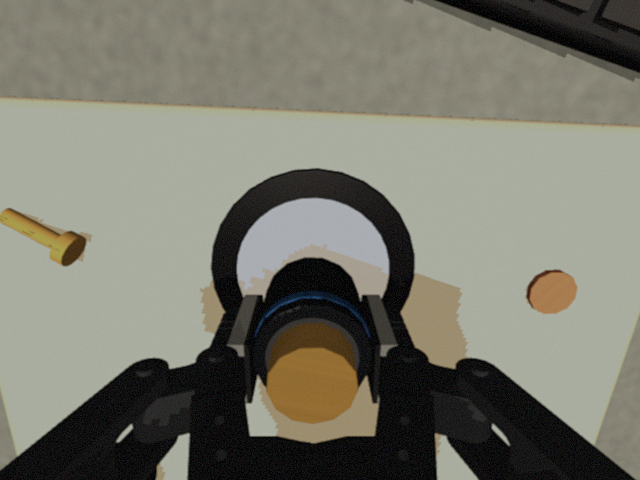

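It's carried upright and centred over the white, and the weight reads about 2.7 N, which confirms stiff. Lowering now.

Emit:
drive_tool(
  deltas=[0,0,-8,0,30,0,0,-15,0,30,0,0,-19,0,30,0,0,-21,0,30,0,0,-22,0,30,0,0,-22,0,30],
)

```text
time_s: 12.42
eef_pos: [0.6614, 0.0457, 0.0099]
eef_rot: [0.0, 0.986, 0.167, 0.0]
wrist_force: [-0.2, 0.2, -1.9]
grip_width: 0.0386
```

```bash
python3 - <<'E'
from cell import arm, eyes
import cv2
s=arm.sense(); print(s["eef_pos"],s["wrist_force"],s["grip_width"])
d=eyes.snapshot("side"); a=cv2.resize(d["image"][150:300,200:400,::-1],None,fx=4,fy=4)
cv2.imwrite("pics/s8.png",a)
E
```

```text
[0.66143197 0.04573449 0.00986205] [-0.2471233   0.24733087 -1.85197081] 0.038619058558008235
```

View pics/s8.png

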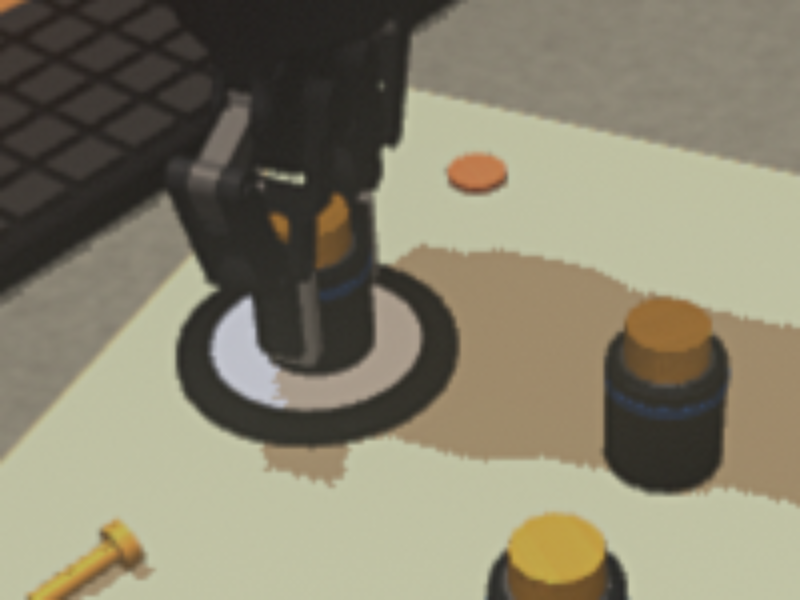

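Still about 2 mm up. I'll go down to contact in 1 mm steps.

Emit:
drive_tool(
  deltas=[0,0,-1,0,30,0,0,-2,0,30,0,0,-2,0,30,0,0,-2,0,30],
)

```text
time_s: 12.98
eef_pos: [0.6615, 0.0457, 0.0083]
eef_rot: [0.0, 0.986, 0.167, 0.0]
wrist_force: [-2.9, -0.1, 3.1]
grip_width: 0.0391
```

Contact (+3 N). Opening gently.

Emit:
drive_tool(
  deltas=[0,0,0,0,38,0,0,0,0,41,0,0,0,0,46,0,0,0,0,56,0,0,0,0,70,0,0,0,0,75,0,0,0,0,75],
)

```text
time_s: 13.85
eef_pos: [0.6613, 0.0457, 0.0078]
eef_rot: [0.0, 0.986, 0.167, -0.0]
wrist_force: [-0.6, 0.1, -0.6]
grip_width: 0.0751
```

Emit:
drive_tool(
  deltas=[0,0,10,0,75,0,0,30,0,75,0,0,70,0,75,0,0,120,0,75,-60,-60,160,0,75,-120,-120,160,0,75,-180,-180,160,0,75,-240,-240,160,0,75,-240,-240,160,0,75,-240,-240,160,0,75],
)

```text
time_s: 15.1
eef_pos: [0.4192, -0.1968, 0.1696]
eef_rot: [0.001, 0.986, 0.165, 0.001]
wrist_force: [-0.5, 0.5, 0.3]
grip_width: 0.075
```

```bash
python3 - <<'E'
from cell import arm, eyes
import cv2,numpy as np
from h import *
s=arm.sense(); print(s["time_s"],s["eef_pos"],s["wrist_force"],s["grip_width"])
for n in("top","side"):
    d=eyes.snapshot(n); cv2.imwrite(f"pics/{n}9.png",d["image"][:,:,::-1])
    m=cv2.inRange(cv2.cvtColor(d["image"],cv2.COLOR_RGB2HSV),(18,150,70),(35,255,255))
    k,l,st,c=cv2.connectedComponentsWithStats(m)
    for i in range(1,k):
        if st[i,4]>60: print(n,c[i].round(1),st[i,4],toworld(d,c[i],.070).round(4)[:2],toworld(d,c[i],.076).round(4)[:2])
E
```

```text
15.1 [ 0.4192004  -0.19679105  0.16956906] [-0.48053712  0.46319376  0.28077976] 0.07497971069135949
top [304.  165.5] 458 [0.662  0.0459] [0.6601 0.0455]
top [201.2 196. ] 157 [0.6262 0.1594] [0.6246 0.1579]
top [335.2 277.2] 495 [0.5367 0.0101] [0.5359 0.0101]
top [242.1 309.4] 505 [0.5013 0.1095] [0.5009 0.1086]
side [276.3 204. ] 181 [0.6679 0.0417] [0.6617 0.0474]
side [366.6 231.1] 212 [0.5379 0.0119] [0.5335 0.018 ]
side [338.7 287.2] 333 [0.5023 0.1116] [0.4985 0.1162]
side [220.6 290.6] 96 [0.6006 0.1986] [0.5954 0.202 ]
```

View pics/top9.png

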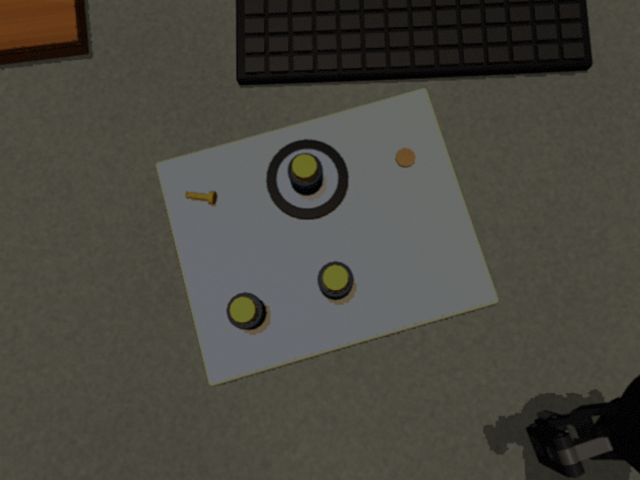

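View pics/side9.png

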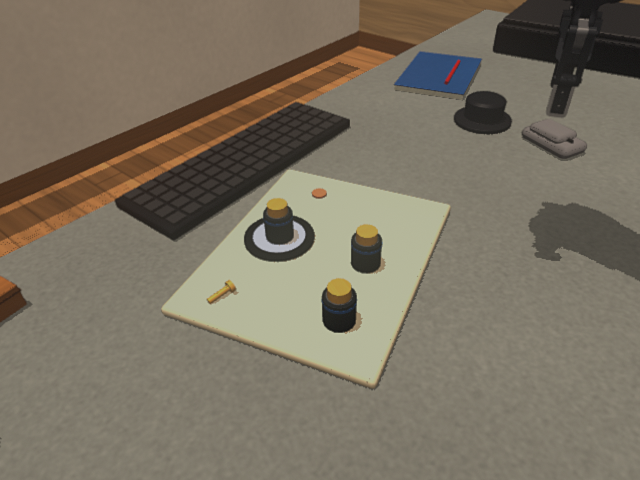

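The holder stands upright on the white, with its pad at top pixel (304,165), within about 2 mm of the stage centre. The soft holders at (335,277) and (242,309) haven't moved, and the arm is clear.

```bash
python3 -c "
from cell import arm
print(arm.close_job())"
```

```text
the job is handed in; nothing more can be done
None
```

The stiff holder was the right-hand one (robot's right, y ≈ -0.10 m). It now stands upright and released on the white centre of the stage, and I handed the job in at about 15 s. No verdict was reported.

- **Finding it:** The right-hand holder took about 3.9, 6.8 and 9.7 N as I pressed deeper, with the pad still proud. The middle one gave only about 1.8 N at roughly 6 mm. I did not press the left one, because only one holder is stiff. While carried, the right-hand holder weighed about 2.7 N, which fits 0.28 kg.
- **Placing it:** I lowered it in the grip until it touched the stage with about 3 N, then opened the fingers and moved the arm clear.
- **Last checks:** The top and side cameras put its middle within about 2–3 mm of the stage centre. Both soft holders were within 1 mm of where they started.
- **One disagreement:** The fingertips sat about 20 mm higher than the reported TCP suggests. My first press therefore missed the pad, and I used depth images to correct the press and grasp heights.

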